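Free and hold open the cover of a tube incubator

ROBOT

A 7-joint arm with a two-finger parallel gripper is mounted at the origin on a cart in front of the work surface, level with it; the furniture and walls round the work are solid. World frame = base frame: x ahead of the robot, y to its left, z up, the work surface at z = 0. Lengths are in m, angles in rad, forces in N, time in s.
With the tool pointing down it reaches from about 0.4 to 0.75 m from the base axis. Payload 19.5 kg.
Tool frame: the origin (TCP) lies midway between the tips of the shut fingers; the grasp point (between the pads) lies 19 mm behind it; z points along the fingers, y is the line along which they close (so a half turn about z gives the same grasp; the last joint's range is limited). The gripper opens to 85 mm and grips with 20 to 120 N. Pads are 22 mm wide; open, the fingers measure 114 mm over their backs; the gripper's body (76 mm by 85 mm) begins 54 mm behind the grasp point. The pads swing forward as they close: fully open they stand 13 mm farther back than shut.
Start: joints at [-1.218, 0.707, -0.028, 1.485, 0.022, 0.951, -0.075], TCP at [0.221, 0.531, 0.231] pointing down, gripper open.
Joint ranges: [-2.71, 2.71], [-0.32, 2.16], [-1.57, 1.52], [0, 2.45], [-1.46, 4.6], [0, 2.02], [-2.83, 2.83]. Speed limits (rad/s): [1.89, 1.89, 2.57, 2.57, 3.01, 3.01, 3.01].

INTERFACE

Orientations are given as a unit quaternion [x, y, z, w].
In Python, from plant import robot, camera, ticket gives the robot as it stands. The module is installed in compiled form; this text tells all that it offers.
- The arm moves only by the tool drive_tool, never from a script. Its argument "commands" is a list that holds one entry, the list of rows, each a list of 5 numbers: the gripper's target within -1 to 1 (fully open at 1, half-way at 0, shut at -1), then the shift along the tool's x, y, z in m, then the turn about the tool's z in degrees. In form: [[[claw, tx, ty, tz, turn], ...]]. A call has exactly 8 rows; each row shifts and turns the commanded pose from where the row before left it, along the tool's axes as they then stand; what a row does not reach is not made up. A row lasts 1/10 s, in which the tool goes at most 50 mm and 8.59 degrees, less where a joint would pass 70% of its speed; a pose out of reach is approached as far as the arm can. A call with a gripper value outside its range is refused whole. The fingers move at their own pace and stop on an object; "force" is the grip in N (left out, the last holds). Time passes only in rows, so rows that do not move let the fingers close, or fill a call up. It gives the time, the measured TCP pose, the force, the opening and the grip force at its end, in the units of the state.
- robot.state(): the state, without advancing time (a new reading comes with each control period).
- camera(name): name is "scene" or "side" or "wrist"; returns a dict with "pixels" (480x640x3 uint8, red, green, blue), "z_map" (480x640 float32, m along the optical axis (not along the pixel's ray), 0 where there is no reading), "camera_matrix" (3x3 intrinsics, pixels), "xyz" and "attitude" of the camera in the world; the wrist camera has in their place "T_tool_cam" (4x4, takes a point from camera to tool coordinates, whose origin is the TCP and whose axes are the flange's). Camera axes: x right, y down, z forward; pixel columns grow to the right and rows downward; lengths in m; the calibration is good to about 2 mm. A picture is of the moment at which its call begins: read the wrist's pose just before it.
- ticket.job_done(): hands the job in; it is judged then, once.
The state is a dict: "t": time; "joint_pos": joint angles; "dq": joint speeds; "joint_torque": joint torques, N m; "position": TCP position; "orientation": TCP orientation; "wrist_force": force on the tool from outside, world axes, zero at the start; "ft_torque": the same for the moment, N m; "finger_gap": finger opening in m; "grasp_force": force on a finger pad.
Only numpy, scipy, OpenCV 4.12 (cv2) and the standard library are available. Lean on these libraries where they do the work, as an engineer would, in place of code of your own. Each camera call takes 0.05 s, during which the arm holds its last target. There are 200 camera calls.

TASK

I want to take the tubes out of the dry-block incubator: its clear cover has no stay, so please open it by the bar handle and keep holding it for me. Before you touch the orange release slide, give the cover a short upward tug to learn whether its hidden catch has hold of it; if it is caught, push the slide all the way to its far end and then open the cover. Never let the cover fall, leave the things standing around where they are, and finish with the gripper still holding the cover raised to at least 60 degrees.

Things in the scene. Friction and masses are not known exactly. Their poses are not given: they have to be found in the camera images.
- incubator: white dry-block tube incubator, 275 x 170 mm, fixed; front deck 85 mm above the bench. Origin on the bench, mid-width, 155 mm behind the front face; x runs from its front (orange slide, robot's side) to the rear hinge, y to its left seen from the front, z up. Its clear cover, 147 deep x 153 wide, reaches 140 mm above the bench; its front wall is 45 mm in front of the origin
- cover (a joint): angle of the clear cover about its rear hinge: 0 shut, grows as it opens, stop at 1.3 rad. Weight (0.3 kg) and a spring always pull it shut (about 1.5 N at the handle): it stays up only while held. A hidden catch may or may not hold it; nothing outside shows which. Caught, it rises about 0.03 rad (5 mm at the handle) and stops dead; otherwise it rises freely
- cover_handle (a point): middle of the cover's handle: a dark round bar 10 mm thick, level, along the incubator's y, 70 mm free length, 40 mm in front of the cover's front wall; shut, it is 122 mm above the bench. Pinch it from above, one finger in front and one behind, opened at most about 35 mm so that the rear finger clears the cover. It swings on an arc of 190 mm radius about the hinge line
- cover_hinge (a point): point on the cover's hinge line, fixed, 90 mm above the bench and 100 mm behind the incubator's origin; the hinge line runs along the incubator's y
- release (a joint): travel of the orange release slide along the incubator's +y (its left seen from the front): 0 at rest, 0.020 m at its far end. No spring: it stays where it is put; it resists with 1.5 to 4 N. At its far end it has drawn the hidden catch back, and the catch stays back
- release_tab (a point): middle of the top of the orange slide's ridged tab, 24 mm along the incubator's x, 16 mm along y, standing 18 mm above the deck (top 105 mm above the bench); at rest 125 mm in front of the incubator's origin, 38 mm in front of the handle bar. Push its side with shut fingers from above
- bottle: glass bottle with blue screw cap, 62 mm wide and 118 mm tall, standing on the bench to the incubator's right; origin at the middle of its base. Leave it
- timer: small white timer, 60 x 66 x 25 mm, lying on the bench to the incubator's right; origin at the middle of its underside. Leave it
- logbook: brown notebook, 210 x 152 x 13 mm, lying on the bench to the incubator's left; origin at the middle of its underside. Leave it
- pen: white marker with blue cap, 108 mm long, lying on the notebook; origin at the middle of its underside. Leave it

How it is judged:
By the outcome, as a careful person would: the job done as asked, in the order asked, and still so for the second after the job is handed in, while the arm keeps its last pose, push and grip.
It also fails if it takes over 51 s, if anything falls off the work surface, if the arm or the gripper's body presses on something with over 40 N, if the wrist force passes 120 N, or if a joint passes its speed limit or range.

## Working session

There is one attempt and no reset: what is moved stays moved. The work goes in short steps, Python scripts to look and compute and a tool call to move; the robot and the scene stay as the last step left them, time stands still between calls to the robot, and variables do not carry over. Pictures are saved under pics/ and viewed, at most 10 in all, crops included, and the job is handed in when it is done.

Besides the shell and the picture viewer there is one more tool, called after "Emit:" as name(argument=value, ...), one argument or row to a line, values as JSON. drive_tool: Moves the arm, as the interface text tells. Its arguments: {"type":"object","properties":{"commands":{"type":"array","items":{"type":"array","items":{"type":"array","items":{"type":"number"}}}},"force":{"type":"number"}},"required":["commands"]}

```bash
mkdir -p pics; python3 - <<'E'
from plant import robot,camera
import cv2,numpy as np
s=robot.state();print({k:np.round(v,3) for k,v in s.items()})
ims=[]
for n in("scene","side"):
    c=camera(n);np.savez(n+'.npz',**{k:v for k,v in c.items()});cv2.imwrite(f'pics/{n}.png',c['pixels'][:,:,::-1]);print(n,c['xyz'],c['attitude'],c['camera_matrix'])
E
```

```text
{'t': np.float64(0.0), 'joint_pos': array([-1.218,  0.707, -0.028,  1.485,  0.022,  0.951, -0.076]), 'dq': array([ 0.001, -0.001,  0.001, -0.002,  0.   , -0.001, -0.   ]), 'joint_torque': array([-2.0000e-03, -8.8319e+01,  1.2340e+00, -2.3615e+01,  1.7000e-02,
        7.0000e-03, -0.0000e+00]), 'position': array([0.221, 0.531, 0.231]), 'orientation': array([ 0.196,  0.981, -0.001, -0.   ]), 'wrist_force': array([-0.139, -0.395, -0.101]), 'ft_torque': array([-0.045,  0.016,  0.018]), 'grasp_force': np.float64(0.0), 'finger_gap': np.float64(0.085)}
scene [0.0042442  0.40398575 0.55786801] [-0.40705057  0.77930326 -0.42093532  0.22318093] [[569.57548336   0.         317.17296248]
 [  0.         569.57548336 238.79615284]
 [  0.           0.           1.        ]]
side [ 0.14906006 -0.7736402   0.89800781] [ 0.88486526 -0.23867256  0.09945636 -0.38750136] [[589.86897263   0.         322.58458597]
 [  0.         589.86897263 234.40728933]
 [  0.           0.           1.        ]]
```

View pics/scene.png

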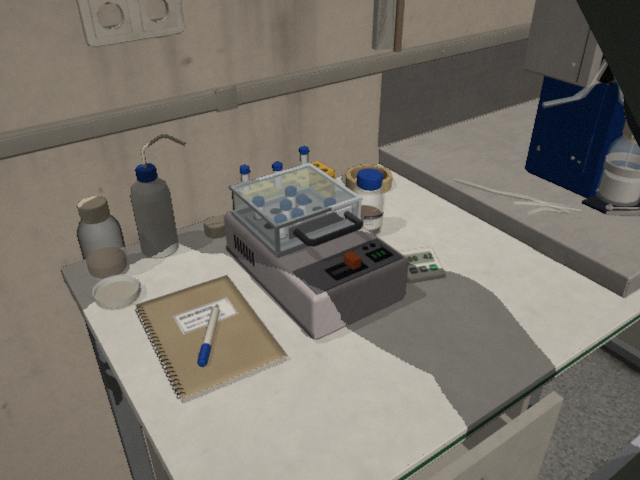

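View pics/side.png

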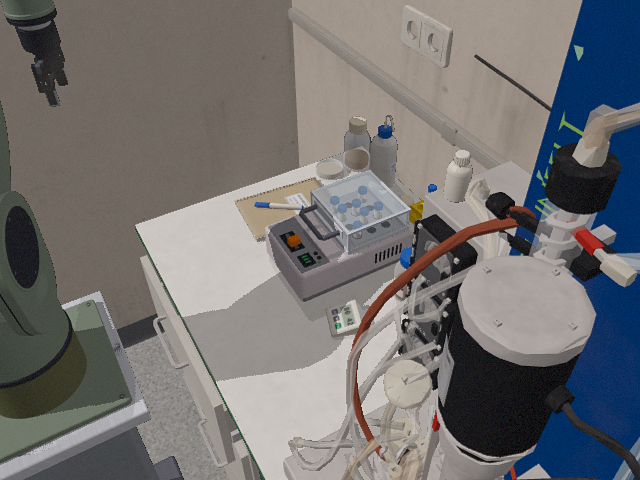

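The scene view shows the incubator's orange tab near (352,262) and the handle bar from about (298,240) to (360,222). In the side view the tab is near (292,240) and the bar near (318,223).

```bash
cat > h.py <<'E'
import numpy as np,cv2
from scipy.spatial.transform import Rotation as R
def cloud(c,T=None):
    K=c['camera_matrix'];z=c['z_map'];v,u=np.mgrid[:480,:640]
    P=np.stack([(u-K[0,2])/K[0,0]*z,(v-K[1,2])/K[1,1]*z,z],-1)
    if T is None:
        T=np.eye(4);T[:3,:3]=R.from_quat(c['attitude']).as_matrix();T[:3,3]=c['xyz']
    return P@T[:3,:3].T+T[:3,3]
def masks(c):
    hsv=cv2.cvtColor(c['pixels'],cv2.COLOR_RGB2HSV);h,s,v=[hsv[...,i].astype(int) for i in range(3)]
    return (h>3)&(h<18)&(s>170)&(v>80),(v<75)
def report(c,W,box):
    o,d=masks(c);b=np.zeros_like(o);b[box[1]:box[3],box[0]:box[2]]=1;ok=c['z_map']>0
    p=W[o&b&ok];print('orange n',len(p),'zmax',np.percentile(p[:,2],[5,50,95]).round(4))
    t=p[p[:,2]>.099];print(' top',len(t),t.mean(0).round(4),'rect',cv2.minAreaRect(t[:,:2].astype('f4')*1000))
    m=d&b&ok&(W[...,2]>.112)&(W[...,2]<.135);q=W[m];print('bar n',len(q),q.mean(0).round(4),'z',np.percentile(q[:,2],[5,50,95]).round(4),'rect',cv2.minAreaRect(q[:,:2].astype('f4')*1000))
    vv,uu=np.nonzero(m);print(' px',uu.min(),uu.max(),vv.min(),vv.max())
    return m
E
python3 - <<'E'
from h import *
for n,box in(("scene",(285,195,400,290)),("side",(265,195,350,275))):
    c=dict(np.load(n+'.npz'));W=cloud(c);print(n);report(c,W,box)
    b=(W[...,2]>-.005)&(W[...,2]<.005);print('bench z',np.median(W[...,2][b]))
E
```

```text
scene
orange n 94 zmax [0.1023 0.1045 0.1063]
 top 94 [ 0.5135 -0.0038  0.1044] rect ((513.7386474609375, -4.798974514007568), (21.809772491455078, 13.789400100708008), 2.320856809616089)
bar n 1092 [0.5733 0.001  0.1222] z [0.1141 0.1227 0.1288] rect ((570.75341796875, -1.017730712890625), (105.93302917480469, 50.652626037597656), 88.41716003417969)
 px 286 362 210 245
bench z -0.00047400630588823045
side
orange n 118 zmax [0.092  0.1027 0.1078]
 top 84 [ 0.5143 -0.0109  0.1043] rect ((515.2898559570312, -8.766047477722168), (18.711780548095703, 23.926904678344727), 83.55797576904297)
bar n 261 [ 0.5612 -0.0077  0.124 ] z [0.1201 0.1244 0.1271] rect ((569.538818359375, -10.667110443115234), (100.6268310546875, 44.61992263793945), 89.51361846923828)
 px 299 339 205 239
bench z 0.00013037956255979033
```

Emit:
drive_tool(
  commands=[
    [[-0.2, -0.045, -0.006, -0.006, 4.8], [-0.2, -0.045, -0.006, -0.006, 4.8], [-0.2, -0.045, -0.006, -0.006, 4.8], [-0.2, -0.045, -0.006, -0.006, 4.8], [-0.2, -0.045, -0.006, -0.006, 4.8], [-0.2, -0.045, -0.006, -0.006, 4.8], [-0.2, -0.045, -0.006, -0.006, 4.8], [-0.2, -0.045, -0.006, -0.006, 4.8]],
  ],
  force=40,
)

```text
t: 0.9
position: [0.465, 0.2682, 0.2793]
orientation: [0.509, 0.861, -0.0, -0.0]
wrist_force: [1.7, 0.8, 0.6]
finger_gap: 0.034
grasp_force: 0.0
```

Emit:
drive_tool(
  commands=[
    [[-0.2, -0.045, -0.006, -0.006, 4.8], [-0.2, -0.045, -0.006, -0.006, 4.8], [-0.2, -0.045, -0.006, -0.006, 4.8], [-0.2, -0.045, -0.006, -0.006, 4.8], [-0.2, -0.045, -0.006, -0.006, 4.8], [-0.2, -0.045, -0.006, -0.006, 4.8], [-0.2, 0, 0, 0, 0], [-0.2, 0, 0, 0, 0]],
  ],
)

```text
t: 1.7
position: [0.5081, 0.0035, 0.3152]
orientation: [0.706, 0.708, -0.0, -0.0]
wrist_force: [-0.0, 2.3, 0.3]
finger_gap: 0.034
grasp_force: 0.0
```

```bash
cat >> h.py <<'E'
def wrist(name):
    from plant import robot,camera
    s=robot.state();T=np.eye(4);T[:3,:3]=R.from_quat(s['orientation']).as_matrix();T[:3,3]=s['position']
    c=camera('wrist');cv2.imwrite(f'pics/{name}.png',c['pixels'][:,:,::-1]);Tc=T@c['T_tool_cam']
    print('tcp',s['position'].round(4),'toolY',T[:3,1].round(4),'z',T[:3,2].round(3),'gap',round(float(s['finger_gap']),4),'cam',Tc[:3,3].round(3))
    np.savez(name+'.npz',Tc=Tc,**c)
    return c,Tc,cloud(c,Tc)
E
python3 - <<'E'
from h import *
c,T,W=wrist('w1')
o,d=masks(c)
report(c,W,(0,0,640,480))
E
```

```text
tcp [0.5081 0.0035 0.3152] toolY [ 1.0e+00  2.1e-03 -2.0e-04] z [-0.  0. -1.] gap 0.034 cam [0.508 0.069 0.458]
orange n 396 zmax [0.1031 0.1054 0.1071]
 top 396 [ 0.5141 -0.0053  0.1053] rect ((514.0126342773438, -6.196256637573242), (22.605552673339844, 15.825895309448242), 0.6631456613540649)
bar n 23 [ 0.5614 -0.0473  0.1243] z [0.1227 0.1246 0.1258] rect ((568.5367431640625, -50.89397430419922), (12.814398765563965, 30.730300903320312), 78.07524871826172)
 px 368 400 261 275
```

View pics/w1.png

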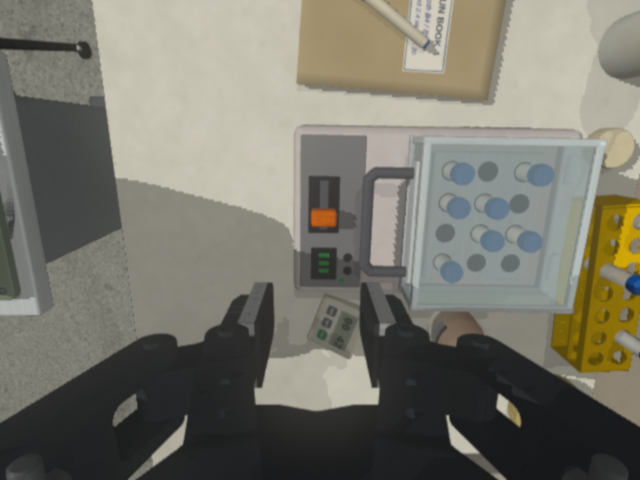

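The wrist view shows the bar as a near-vertical line at column ~367, rows 172–272. The tab is at (323,217), with its free slot running up (+y) to row ~178.

```bash
python3 - <<'E'
from h import *
c=dict(np.load('w1.npz'));W=cloud(c,c['Tc']);v=c['pixels'].max(2).astype(int)
m=(v<95)&(W[...,2]>.115)&(W[...,2]<.135);b=np.zeros_like(m);b[165:282,352:385]=1;m&=b
vv,uu=np.nonzero(m);print(len(vv),uu.min(),uu.max(),vv.min(),vv.max())
rows=[(W[r,:,0][m[r]].mean(),W[r,:,1][m[r]].mean(),m[r].sum(),W[r,:,2][m[r]].max()) for r in range(180,265,6) if m[r].any()]
print(np.round(rows,4))
p=W[m]
q=p[(p[:,1]<p[:,1].max()-.02)&(p[:,1]>p[:,1].min()+.02)]
print(p[:,1].min(),p[:,1].max(),q.mean(0),cv2.fitLine(q[:,:2].astype('f4'),cv2.DIST_HUBER,0,.01,.01).ravel())
E
```

```text
1285 359 384 168 276
[[ 5.524e-01  3.200e-02  1.200e+01  1.275e-01]
 [ 5.518e-01  2.680e-02  1.000e+01  1.265e-01]
 [ 5.516e-01  2.150e-02  1.100e+01  1.259e-01]
 [ 5.517e-01  1.640e-02  1.100e+01  1.267e-01]
 [ 5.515e-01  1.110e-02  1.000e+01  1.262e-01]
 [ 5.517e-01  5.800e-03  1.000e+01  1.260e-01]
 [ 5.514e-01  4.000e-04  1.100e+01  1.266e-01]
 [ 5.512e-01 -5.000e-03  1.000e+01  1.269e-01]
 [ 5.513e-01 -1.040e-02  1.000e+01  1.268e-01]
 [ 5.511e-01 -1.600e-02  1.100e+01  1.270e-01]
 [ 5.509e-01 -2.150e-02  1.000e+01  1.265e-01]
 [ 5.511e-01 -2.710e-02  1.000e+01  1.264e-01]
 [ 5.513e-01 -3.280e-02  1.000e+01  1.263e-01]
 [ 5.510e-01 -3.830e-02  1.100e+01  1.266e-01]
 [ 5.517e-01 -4.430e-02  1.200e+01  1.256e-01]]
-0.056372989199163684 0.04215232344167346 [ 0.55136881 -0.00639333  0.12491288] [ 0.01114043  0.99993795  0.55136883 -0.00639333]
```

Emit:
drive_tool(
  commands=[
    [[-0.43, 0.0095, 0.0435, 0, 0.7], [-0.43, 0, 0, 0.035, 0], [-0.43, 0, 0, 0.035, 0], [-0.43, 0, 0, 0.035, 0], [-0.43, 0, 0, 0.035, 0], [-0.43, 0, 0, 0.02, 0], [-0.43, 0, 0, 0, 0], [-0.43, 0, 0, 0, 0]],
  ],
)

```text
t: 2.55
position: [0.5518, 0.0144, 0.1558]
orientation: [0.71, 0.704, 0.0, -0.0]
wrist_force: [-0.3, 0.2, 0.7]
finger_gap: 0.0246
grasp_force: 0.0
```

```bash
python3 - <<'E'
from h import *
c,T,W=wrist('w2')
E
```

```text
tcp [0.5518 0.0144 0.1558] toolY [ 1.0e+00 -7.7e-03 -1.0e-04] z [-0.  0. -1.] gap 0.0246 cam [0.552 0.08  0.299]
```

View pics/w2.png

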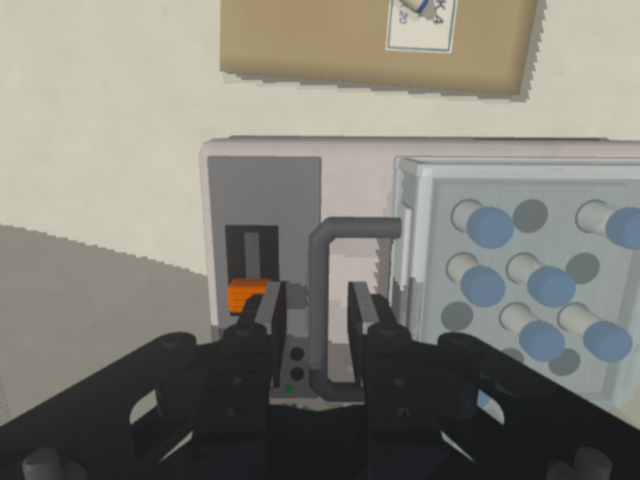

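The bar (column ~318) lies centred between the fingers, with pads at columns 280 and 355. Descend and grip.

Emit:
drive_tool(
  commands=[
    [[-0.43, 0, 0, 0.02, 0], [-0.43, 0, 0, 0.02, 0], [-0.43, 0, 0, 0.01, 0], [-0.43, 0, 0, 0, 0], [-1, 0, 0, 0, 0], [-1, 0, 0, 0, 0], [-1, 0, 0, 0, 0], [-1, 0, 0, 0, 0]],
  ],
  force=50,
)

```text
t: 3.4
position: [0.5527, 0.0136, 0.1062]
orientation: [0.71, 0.704, 0.001, 0.001]
wrist_force: [6.2, -0.5, -0.8]
finger_gap: 0.0083
grasp_force: 48.7
```

Emit:
drive_tool(
  commands=[
    [[-1, 0, 0, -0.002, 0], [-1, 0, 0, -0.002, 0], [-1, 0, 0, -0.002, 0], [-1, 0, 0, -0.002, 0], [-1, 0, 0, 0, 0], [-1, 0, 0, 0, 0], [-1, 0, 0, 0, 0], [-1, 0, 0, 0, 0]],
  ],
)

```text
t: 4.2
position: [0.5541, 0.0136, 0.1144]
orientation: [0.71, 0.704, 0.002, 0.002]
wrist_force: [15.6, 0.1, -5.6]
finger_gap: 0.0082
grasp_force: 48.6
```

Emit:
drive_tool(
  commands=[
    [[-1, 0, 0.001, -0.002, 0], [-1, 0, 0.001, -0.002, 0], [-1, 0, 0, 0, 0], [-1, 0, 0, 0, 0], [-1, 0, 0, 0, 0], [-1, 0, 0, 0, 0], [-1, 0, 0, 0, 0], [-1, 0, 0, 0, 0]],
  ],
)

```text
t: 5.0
position: [0.5549, 0.0136, 0.1181]
orientation: [0.71, 0.704, 0.001, 0.001]
wrist_force: [9.3, -0.3, -5.3]
finger_gap: 0.0081
grasp_force: 48.7
```

```bash
python3 - <<'E'
from h import *
c,T,W=wrist('w3')
from plant import robot
s=robot.state();print(s['wrist_force'],s['ft_torque'],s['finger_gap'])
E
```

```text
tcp [0.5549 0.0136 0.1181] toolY [ 1.     -0.0091  0.003 ] z [ 0.003 -0.    -1.   ] gap 0.0081 cam [0.555 0.08  0.261]
[ 9.3853268  -0.55439144 -4.94142048] [-0.03143149 -1.63791612 -0.06995771] 0.007909084719243018
```

View pics/w3.png

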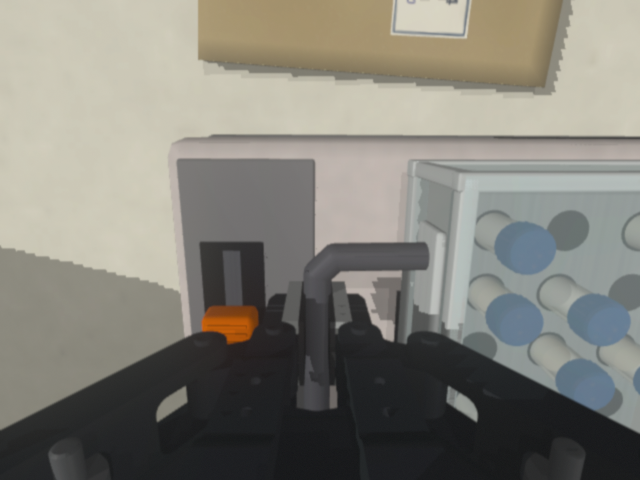

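The bar sits between the pads at column ~318 and the cover's front lower edge seems lifted. I'll confirm from the bar height in the depth map.

```bash
python3 - <<'E'
from h import *
c=dict(np.load('w3.npz'));W=cloud(c,c['Tc'])
for u,v in((318,285),(318,300),(318,330),(318,360),(360,255),(400,255),(231,322)): print(u,v,W[v,u].round(4))
c=dict(np.load('w2.npz'));W=cloud(c,c['Tc'])
for u,v in((318,260),(318,300),(360,227),(390,227)): print('w2',u,v,W[v,u].round(4))
E
```

```text
318 285 [0.5551 0.0299 0.1376]
318 300 [0.5551 0.0242 0.1374]
318 330 [0.555  0.0129 0.1377]
318 360 [0.5549 0.0007 0.1373]
360 255 [0.5694 0.0399 0.1359]
400 255 [0.5831 0.0397 0.1355]
231 322 [ 5.166e-01 -2.000e-04  1.054e-01]
w2 318 260 [0.5523 0.0233 0.1256]
w2 318 300 [0.5522 0.0029 0.1256]
w2 360 227 [0.5718 0.0389 0.1248]
w2 390 227 [0.5854 0.0391 0.1261]
```

The bar rose 12 mm with only ~5 N, more than twice the caught limit, so the cover is free. The slide stays untouched, and I'll open along the arc.

Emit:
drive_tool(
  commands=[
    [[-1, 0, 0.0023, -0.0086, 0], [-1, 0, 0.0027, -0.0085, 0], [-1, 0, 0.003, -0.0084, 0], [-1, 0, 0.0034, -0.0082, 0], [-1, 0, 0.0038, -0.008, 0], [-1, 0, 0.0042, -0.0078, 0], [-1, 0, 0.0046, -0.0076, 0], [-1, 0, 0.0049, -0.0074, 0]],
  ],
)

```text
t: 5.85
position: [0.5817, 0.0132, 0.1823]
orientation: [0.71, 0.704, -0.001, -0.001]
wrist_force: [-6.8, -0.5, -0.8]
finger_gap: 0.0079
grasp_force: 48.9
```

Emit:
drive_tool(
  commands=[
    [[-1, 0, 0.0053, -0.0072, 0], [-1, 0, 0.0056, -0.0069, 0], [-1, 0, 0.0059, -0.0067, 0], [-1, 0, 0.0062, -0.0064, 0], [-1, 0, 0.0065, -0.0061, 0], [-1, 0, 0.0068, -0.0058, 0], [-1, 0, 0.007, -0.0054, 0], [-1, 0, 0.0073, -0.0051, 0]],
  ],
)

```text
t: 6.65
position: [0.6314, 0.0126, 0.2334]
orientation: [0.71, 0.704, -0.001, -0.001]
wrist_force: [-24.9, 0.1, 29.0]
finger_gap: 0.008
grasp_force: 51.7
```

```bash
python3 - <<'E'
from h import *
from plant import camera
c,T,W=wrist('w4')
s=camera('scene');S=cloud(s)
a=cv2.resize(c['pixels'],(400,300));b=cv2.resize(s['pixels'][100:340,200:520],(400,300))
cv2.imwrite('pics/m4.png',np.hstack([a,b])[:,:,::-1])
E
```

```text
tcp [0.6314 0.0126 0.2334] toolY [ 0.9999 -0.0094 -0.0041] z [-0.004  0.    -1.   ] gap 0.008 cam [0.632 0.079 0.376]
```

View pics/m4.png

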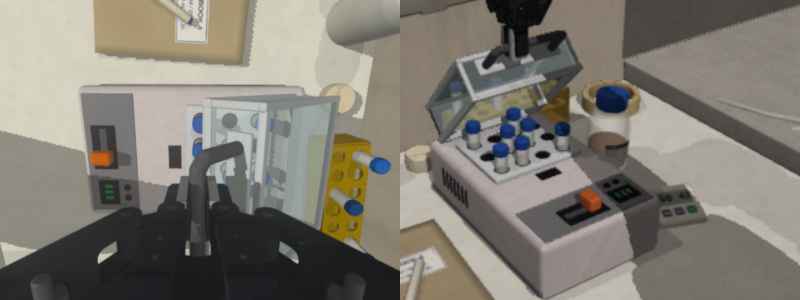

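The cover is about half open (roughly 46°), held at the bar, and the slide and bottle are undisturbed. The force points radially outward, so I'm tracking slightly inside the arc. I'll shift the command outward and go on in shorter steps.

Emit:
drive_tool(
  commands=[
    [[-1, 0, -0.0016, -0.0015, 0], [-1, 0, 0.0074, -0.0049, 0], [-1, 0, 0.0076, -0.0046, 0], [-1, 0, 0.0078, -0.0042, 0], [-1, 0, 0.008, -0.0039, 0], [-1, 0, 0, 0, 0], [-1, 0, 0, 0, 0], [-1, 0, 0, 0, 0]],
  ],
)

```text
t: 7.55
position: [0.662, 0.0122, 0.2515]
orientation: [0.71, 0.704, -0.0, 0.0]
wrist_force: [-5.6, -1.2, 8.9]
finger_gap: 0.0078
grasp_force: 50.2
```

Emit:
drive_tool(
  commands=[
    [[-1, 0, 0.0086, -0.0042, 0], [-1, 0, 0.0091, -0.0033, 0], [-1, 0, 0.0092, -0.0029, 0], [-1, 0, 0.0094, -0.0024, 0], [-1, 0, 0, 0, 0], [-1, 0, 0, 0, 0], [-1, 0, 0, 0, 0], [-1, 0, 0, 0, 0]],
  ],
)

```text
t: 8.35
position: [0.6985, 0.0118, 0.264]
orientation: [0.71, 0.704, -0.0, 0.0]
wrist_force: [-2.6, -2.4, 5.0]
finger_gap: 0.0076
grasp_force: 51.3
```

```bash
python3 - <<'E'
from h import *
from plant import camera,robot
c,T,W=wrist('w5')
s=camera('scene');d=camera('side')
a=cv2.resize(c['pixels'],(400,300));b=cv2.resize(s['pixels'][100:340,200:520],(400,300));e=cv2.resize(d['pixels'][130:370,200:520],(400,300))
cv2.imwrite('pics/m5.png',np.vstack([np.hstack([a,b]),np.hstack([e,e])])[:,:,::-1])
np.savez('s5.npz',**s);np.savez('d5.npz',**d)
st=robot.state();print(st['wrist_force'],st['grasp_force'],st['joint_pos'].round(2))
E
```

```text
tcp [0.6985 0.0118 0.264 ] toolY [ 1.0e+00 -9.4e-03  3.0e-04] z [ 0.    -0.001 -1.   ] gap 0.0076 cam [0.699 0.078 0.407]
[-2.97940762 -2.62172324  5.49865055] 51.29884958267212 [-0.14  0.93  0.25  0.86 -0.2   1.38  0.04]
```

View pics/m5.png

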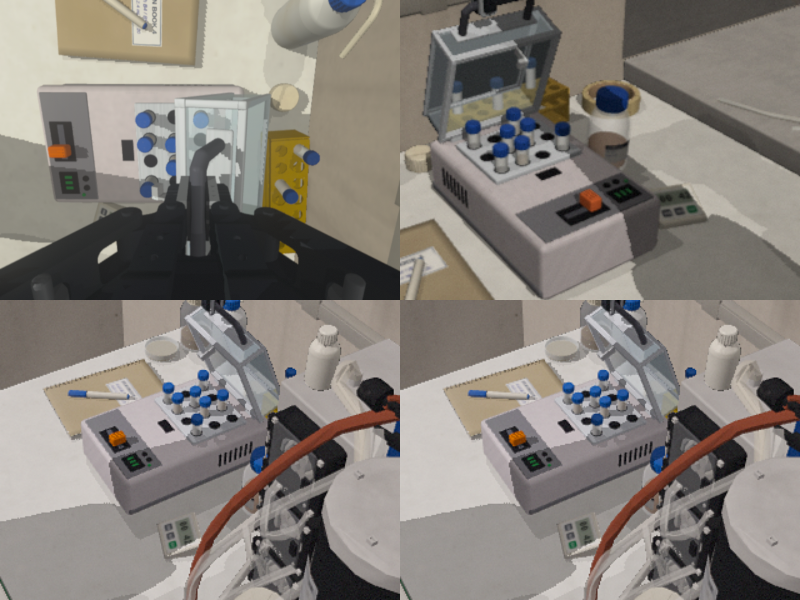

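The cover stands near 68° with the bar still in the pads, and the surrounding things haven't moved. I'll check the bar height, then hand in.

```bash
python3 - <<'E'
from h import *
c=dict(np.load('w5.npz'));W=cloud(c,c['Tc']);p=W[350,318];print(p.round(4))
a=np.degrees(np.arcsin((p[2]-.005-.09)/.19)) if p[2]<.285 else 90
b=np.degrees(np.arccos((.7385-p[0])/.19));print(a-9.7,b-9.7)
if b-9.7>63 and p[2]>.265:
    from plant import ticket;print(ticket.job_done())
E
```

```text
[0.6986 0.0014 0.2805]
67.83084681366829 68.18919110674297
the job is handed in; nothing more can be done
None
```

The test tug showed that the cover was not caught (it rose 12 mm freely), so I left the orange slide alone and opened the cover to about 68°, where the gripper is still holding it.

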